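Clear the viewing pad and show a sample slide label up

TASK

With the scraper block, push the three loose chips off the white viewing pad into the catch tray along its edge, without touching them with the gripper, and stand the scraper back on the bench. Then take the sample slide out of its rack by its plain part - the frosted end with the label is the one whose top corner is notched - and finish while holding it in the air, its label about 15 cm above the middle of the pad, long edges level, tipped so that the label side faces up, with the slide 45 degrees from upright or flatter. Keep hold of the slide at the end, and leave the power supply, the tub and the screwdriver alone.

Things in the scene. Friction and masses are not known exactly. Their poses are not given: they have to be found in the camera images.
- viewer: Fixed grey viewing pad with catch tray. Origin at bench height under the centre of the white pad: 150 (x) x 120 (y) mm, flat top at z = 30 mm, no rim. Along its -y edge (y = -60) lies an open tray, inside y = -60 to -135, x = -70 to 70, floor at z = 12 mm, outer walls up to z = 30 mm. Chips pushed over that edge drop into the tray.
- pad_center (a point): centre of the pad's top face, 30 mm above the bench; axes as viewer
- tray_center (a point): centre of the tray's inner floor, 12 mm above the bench; 97.5 mm from the pad's centre along the viewer's -y
- relay: loose chip: a black plastic relay, 20 x 16 x 15 mm high, about 12 g, lying on the pad. Origin at the centre of its underside.
- connector: loose chip: a grey terminal block, 24 x 12 x 11 mm high, about 10 g, lying on the pad. Origin at the centre of its underside.
- heatsink: loose chip: a finned aluminium heat sink, 18 x 18 x 12 mm high, about 10 g, lying on the pad. Origin at the centre of its underside.
- scraper: loose wooden scraper block with a rubber sole, standing on the bench, 160 g. Origin at the centre of its underside; x along its length, z up. Block 110 (x) x 32 (y) x 30 (z) mm; on it a handle ridge 70 (x) x 22 (y) mm from z = 30 to z = 72 mm, to be pinched across y. It sweeps sideways, along its y.
- rack: fixed grey slide rack, 140 (x) x 70 (y) x 20 (z) mm, origin at bench height under its centre; an 11 mm wide groove along x at y = 0, open at the ends, groove floor at z = 6 mm. It may stand at any yaw.
- slide: Clear acrylic slide 120 (x) x 9 (y) x 50 (z) mm, 70 g, loose, on its long edge in the rack's groove, top 56 mm above bench. Origin: centre of its lower long edge; x to the frosted end, y out of the labelled face, z up. Frosted x = 24 to 60, plain x = -60 to 24 mm. Upper corner of the frosted end (x 48-60, z 38-50) is notched away; seen from the label side the notch is upper left.
- label (a point): centre of the 28 x 28 mm paper label on the slide's +y face, at x = 41, y = 5, z = 19 mm in the slide's frame
- plain_grip (a point): point to grasp on the plain part, pinching across the 9 mm thickness from above, at x = -35, y = 0, z = 42 mm in the slide's frame
- psu: bystander: steel power supply box, 85 x 150 x 65 mm high, 0.9 kg, origin under its centre
- tub: bystander: round white plastic tub, 90 mm wide, 50 mm high, origin under its centre
- driver: bystander: screwdriver lying on the bench
Things that resemble listed ones, but are neither listed nor needed, are in the scene too. Of the things shaped like the slide, the clear one is meant.

How it is judged:
By the outcome, as a careful person would: the job done as asked, in the order asked, and still so for the second after the job is handed in, while the arm keeps its last pose, push and grip.
It also fails if it takes over 58 s, if anything falls off the work surface, if the arm or the gripper's body presses on something with over 40 N, if the wrist force passes 120 N, or if a joint passes its speed limit or range.

ROBOT

A 7-joint arm with a two-finger parallel gripper is mounted at the origin on the work surface. World frame = base frame: x ahead of the robot, y to its left, z up, the work surface at z = 0. Lengths are in m, angles in rad, forces in N, time in s.
With the tool pointing down it reaches from about 0.4 to 0.85 m from the base axis. Payload 4.4 kg.
Tool frame: the origin (TCP) lies on the mounting face of the last link; the fingertips stand 199 mm ahead of it and the grasp point (between the pads) lies 180 mm ahead of it; x points along the fingers, z is the direction in which the jaws open and shut, and the axes are right-handed (so a half turn about x gives the same grasp; the last joint's range is limited). The gripper opens to 94 mm and grips with 3 to 60 N. Pads are 16 mm wide; open, the fingers measure 119 mm over their backs; the gripper's body (75 mm by 177 mm) begins 78 mm behind the grasp point.
Start: joints at [1.04, 0.628, 0.038, 1.517, -0.027, 0.996, -0.02], TCP at [0.291, -0.581, 0.405] pointing down, gripper open.
Joint ranges: [-3.06, 3.06], [-0.37, 2.12], [-1.25, 1.32], [0.18, 2.47], [-1.1, 4.24], [0.23, 1.98], [-2.94, 2.94]. Speed limits (rad/s): [2.57, 2.57, 3.14, 3.14, 3.14, 3.14, 3.14].

INTERFACE

Orientations are given as [roll, pitch, yaw] about the fixed x, y, z axes, in that order (R = Rz(yaw) Ry(pitch) Rx(roll)).
In Python, from plant import robot, optics gives the robot as it stands.
- The arm moves only by the tool step_arm, never from a script. Its arguments are lists of equal length, an entry for each row: "offset": the shift along the tool's x, y, z in cm, a list of three; "rot": the turn, a rotation vector about the tool's x, y, z in rad, a list of three; "hand": the opening, from 0 (shut) to 1 (fully open). A call has 1 to 10 rows; each row is the pose to reach, as a shift and turn from the pose measured when the call began, along the tool's axes at that moment; what a row does not reach only later rows make up. A row lasts 1/10 s, in which the tool goes at most 50 mm and 8.59 degrees, less where a joint would pass 70% of its speed; a pose out of reach is approached as far as the arm can. A call with a gripper value outside its range is refused whole. The fingers move at their own pace and stop on an object; "grip_force" is the grip in N (left out, the last holds). Time passes only in rows, so rows that repeat a pose let the fingers close. It gives the time, the measured TCP pose, the force and the opening at its end, in the units of the state.
- robot.sense(): the state, without advancing time (a new reading comes with each control period).
- optics.get_image(name): name is "scene" or "top"; returns the picture (384x512x3 uint8, red, green, blue); there is no depth.
- optics.camera_params(name): a dict with "mtx" (3x3 intrinsics, pixels), "R" (3x3) and "t" (3): a world point X has camera coordinates R X + t. Camera axes: x right, y down, z forward; pixel columns grow to the right and rows downward; lengths in m; the calibration is good to about 2 mm. A picture is of the moment at which its call begins. camera_params takes no time and is no camera call.
- robot.job_done(): hands the job in, once; it reports no verdict.
The state is a dict: "t": time; "qpos": joint angles; "qd": joint speeds; "joint_torque": joint torques, N m; "tcp_pos": TCP position; "orientation": TCP orientation; "force": force on the tool from outside, world axes, zero at the start; "torque": the same for the moment, N m; "grip_width": finger opening in m.
Only numpy, scipy, OpenCV 4.12 (cv2) and the standard library are available. Lean on these libraries where they do the work, as an engineer would, in place of code of your own. Each camera call takes 0.05 s, during which the arm holds its last target. There are 200 camera calls.

## Working session

There is one attempt and no reset: what is moved stays moved. The work goes in short steps, Python scripts to look and compute and a tool call to move; the robot and the scene stay as the last step left them, time stands still between calls to the robot, and variables do not carry over. Pictures are saved under pics/ and viewed, about 8 in all and at most 12, crops included, and the job is handed in when it is done.

Besides the shell and the picture viewer there is one more tool, called after ">>>" as name(argument=value, ...) on one line, values as JSON. step_arm: Moves the arm, as the interface text tells. Its arguments: {"type":"object","properties":{"offset":{"type":"array"},"rot":{"type":"array"},"hand":{"type":"array"},"grip_force":{"type":"number"}},"required":["offset","rot","hand"]}

```bash
mkdir -p pics; ls; python3 - <<'E'
from plant import robot, optics
import cv2,numpy as np
for n in ("scene","top"):
    im=optics.get_image(n); cv2.imwrite(f"pics/{n}0.png",cv2.resize(im[:,:,::-1],(800,600),interpolation=cv2.INTER_CUBIC))
    cv2.imwrite(f"pics/{n}0raw.png",im[:,:,::-1])
    p=optics.camera_params(n); print(n,np.round(p["mtx"],1).tolist(),np.round(p["R"],3).tolist(),np.round(p["t"],3).tolist())
print(robot.sense())
E
```

```text
pics
scene [[390.1, 0.0, 254.0], [0.0, 390.1, 191.9], [0.0, 0.0, 1.0]] [[0.161, 0.987, 0.002], [0.818, -0.132, -0.56], [-0.553, 0.092, -0.828]] [-0.129, -0.363, 1.263]
top [[438.4, 0.0, 259.6], [0.0, 438.4, 188.3], [0.0, 0.0, 1.0]] [[0.015, -1.0, 0.002], [-0.99, -0.015, -0.138], [0.138, -0.0, -0.99]] [0.044, 0.519, 1.293]
{'t': 0.1, 'qpos': array([ 1.04018502,  0.6292002 ,  0.03840735,  1.5182418 , -0.02698485,
        0.99630886, -0.01999758]), 'qd': array([ 0.00035621, -0.00148812, -0.00071909, -0.00144084, -0.00198854,
        0.00018906,  0.00053027]), 'joint_torque': array([ 2.58275752e-03, -5.50793195e+01,  1.14753306e+00, -1.87118930e+01,
       -5.21309953e-02,  1.90934516e-02,  3.27809596e-05]), 'tcp_pos': array([ 0.2912935 , -0.58078511,  0.40388814]), 'orientation': array([-3.13929707,  1.56915478,  2.03794474]), 'force': array([ 0.07561825, -0.69825916,  0.23768365]), 'torque': array([ 0.02351245, -0.00969863,  0.02447721]), 'grip_width': 0.09354779573026425}
```

View pics/scene0.png

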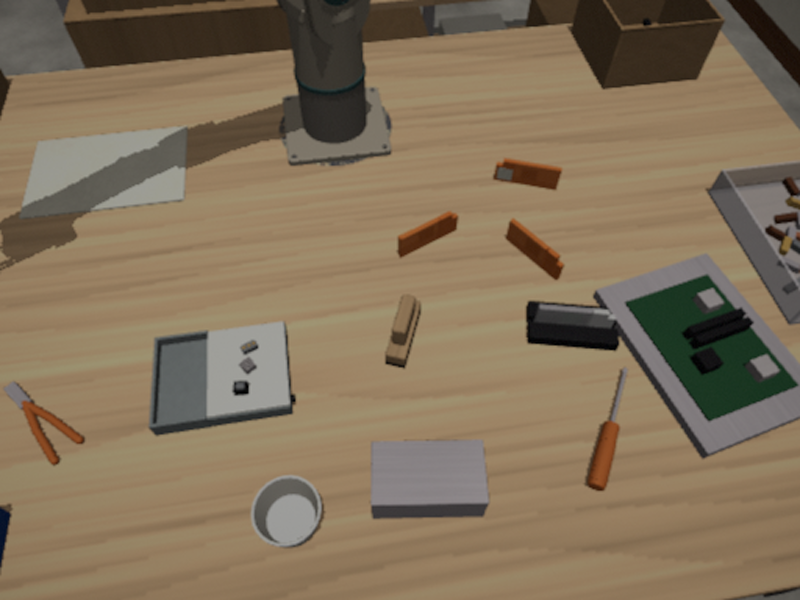

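View pics/top0.png

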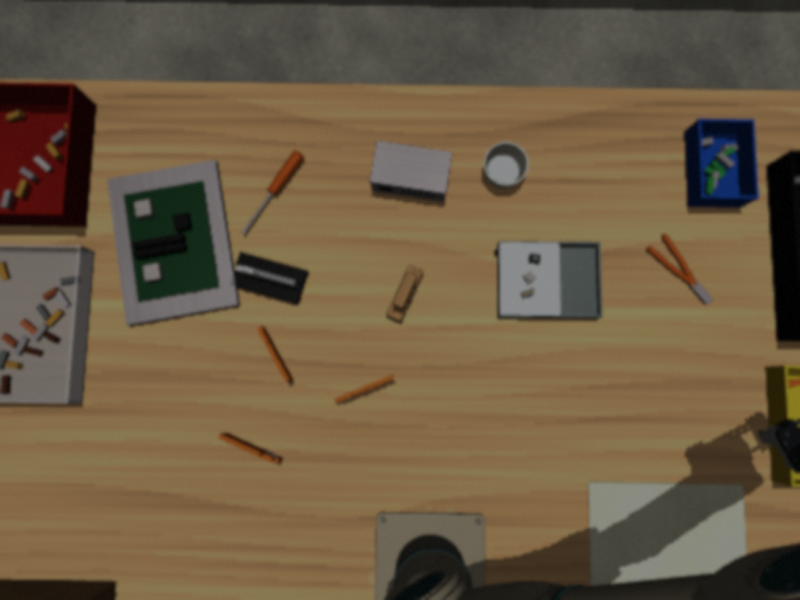

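The scene view shows the pad and tray at (222,375), the scraper at (403,330), the rack at (572,325), three orange slide look-alikes at (428,233), (534,248) and (528,173), the psu at (429,478), the tub at (287,511) and the driver at (607,430). The clear slide in the rack is the one I want. The other chip-like parts sit on the green board at (710,345). Next I'll check close crops.

```bash
python3 - <<'E'
import cv2,numpy as np
s=cv2.imread("pics/scene0raw.png");t=cv2.imread("pics/top0raw.png")
def c(im,x,y,w,h,f): return cv2.resize(im[y:y+h,x:x+w],None,fx=f,fy=f,interpolation=cv2.INTER_CUBIC)
g=lambda a:np.clip(255*(a/255.)**0.6,0,255).astype(np.uint8)
# rack: scene x 330-400,y185-230 ; top x145-205,y155-200
a=np.hstack([c(s,330,182,66,50,6),c(t,145,155,66,50,6)])
cv2.imwrite("pics/rack.png",g(a))
b1=np.hstack([c(s,92,202,100,78,4),c(t,312,148,100,78,4)])
b2=np.hstack([c(s,240,180,50,65,4),np.zeros((260,200,3),np.uint8),c(t,240,160,50,65,4),np.zeros((260,200,3),np.uint8)])
cv2.imwrite("pics/pad.png",g(np.vstack([b1,b2])))
print(a.shape,b1.shape,b2.shape)
E
```

```text
(300, 792, 3) (312, 800, 3) (260, 800, 3)
```

View pics/rack.png

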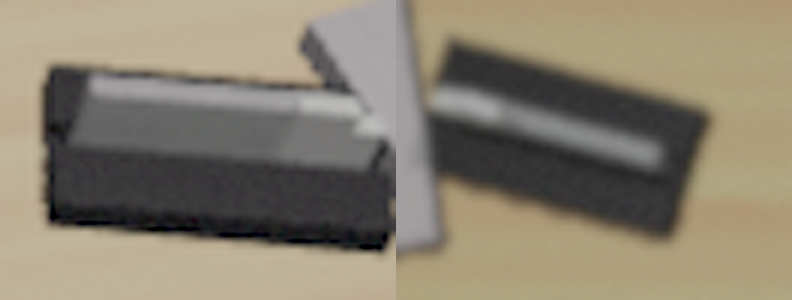

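View pics/pad.png

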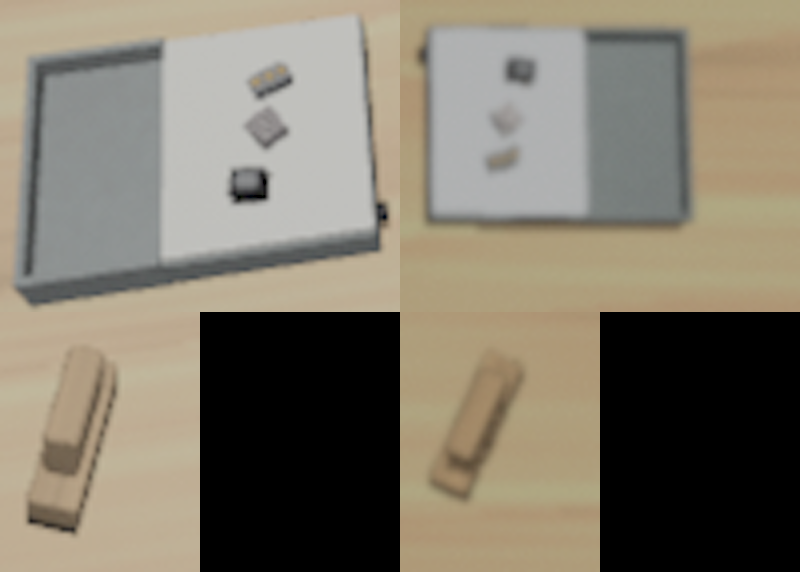

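The rack crop shows the clear slide in the dark rack. Its frosted, whiter end is at the +y end (scene crop 300–385, top crop 435–500), with the notch step at scene crop (355,120), upper right. No label shows on the camera (+x) side, so the label faces the robot. On the pad, the relay is at top-crop (520,70), the heatsink at (505,120) and the connector at (503,159). The tray lies on the -y side.

```bash
cat > h.py <<'E'
import numpy as np, cv2
from scipy.spatial.transform import Rotation as Ro
from plant import robot, optics
P={n:optics.camera_params(n) for n in("scene","top")}
def back(n,uv,z):
    p=P[n];K,R,t=map(np.array,(p["mtx"],p["R"],p["t"]))
    d=R.T@np.linalg.solve(K,[uv[0],uv[1],1]);c=-R.T@t
    return c+d*(z-c[2])/d[2]
def px(n,X):
    p=P[n];q=np.array(p["mtx"])@(np.array(p["R"])@np.array(X)+p["t"]);return q[:2]/q[2]
def raw(pt,x0,y0,f,ox=0,oy=0): return ((pt[0]-ox+.5)/f-.5+x0,(pt[1]-oy+.5)/f-.5+y0)
def tool():
    s=robot.sense();R=Ro.from_euler("xyz",s["orientation"]).as_matrix();return s,s["tcp_pos"],R
def goto(grasp,xt,zt):
    """offset(cm), rotvec in tool axes to put grasp point there with tool x, z dirs"""
    s,p,R=tool();xt=np.array(xt,float);xt/=np.linalg.norm(xt);zt=np.array(zt,float);zt-=xt*(zt@xt);zt/=np.linalg.norm(zt)
    Rn=np.c_[xt,np.cross(zt,xt),zt];pt=np.array(grasp)-.18*xt
    print("off cm",np.round(R.T@(pt-p)*100,2),"rot",np.round(Ro.from_matrix(R.T@Rn).as_rotvec(),4),"tcp",np.round(p,4),"R",np.round(R,3).tolist(),"w",s["grip_width"],"t",s["t"],"F",np.round(s["force"],1))
E
python3 - <<'E'
from h import *
def sh(name,n,pts,z,*a):
    w=np.array([back(n,raw(p,*a),z) for p in pts])*1000;print(name,n,np.round(w[:,:2]).tolist(),"mean",np.round(w.mean(0)[:2],1))
T=(312,148,4,400,0);S=(92,202,4)
sh("pad","top",[(428,30),(588,30),(587,214),(429,216)],.03,*T)
sh("pad","scene",[(163,41),(360,16),(379,236),(160,263)],.03,*S)
sh("chips r,h,c","top",[(520,69),(505,119),(503,157)],.012,*T) if 0 else sh("chips r,h,c","top",[(520,69),(505,119),(503,157)],.042,*T)
sh("chips r,h,c","scene",[(248,180),(266,126),(270,77)],.04,*S)
T=(240,160,4,400,312);S=(240,180,4,0,312)
sh("scr base","scene",[(28,518),(76,528)],.0,*S)
sh("scr blocktop","scene",[(32,500),(78,510),(117,370)],.03,*S)
sh("scr handle top","scene",[(45,438),(78,444),(104,354),(74,346)],.072,*S)
sh("scr blocktop","top",[(430,482),(468,496),(524,365),(490,350)],.03,*T)
sh("scr handle top","top",[(450,454),(474,464),(506,378),(483,369)],.072,*T)
T=(145,155,6,396,0);S=(330,182,6)
sh("rack top","top",[(452,42),(709,115),(670,236)],.02,*T)
sh("slide top","top",[(435,100),(500,107),(660,154)],.056,*T)
sh("rack bot","scene",[(50,220),(388,247)],0.0,*S)
sh("rack top","scene",[(50,143),(388,165),(50,68)],0.02,*S)
sh("slide top","scene",[(90,76),(90,97),(297,96),(300,111),(356,118)],0.056,*S)
E
```

```text
pad top [[625.0, -128.0], [627.0, -251.0], [484.0, -248.0], [481.0, -128.0]] mean [ 554.3 -188.7]
pad scene [[484.0, -248.0], [485.0, -129.0], [633.0, -127.0], [630.0, -248.0]] mean [ 558.  -187.8]
chips r,h,c top [[593.0, -196.0], [554.0, -184.0], [525.0, -182.0]] mean [ 557.6 -187.6]
chips r,h,c scene [[592.0, -197.0], [558.0, -186.0], [526.0, -183.0]] mean [ 558.6 -188.3]
scr base scene [[565.0, 20.0], [576.0, 48.0]] mean [570.3  34.2]
scr blocktop scene [[569.0, 22.0], [580.0, 48.0], [486.0, 89.0]] mean [544.9  53.3]
scr handle top scene [[553.0, 33.0], [560.0, 51.0], [501.0, 77.0], [492.0, 60.0]] mean [526.4  55.4]
scr blocktop top [[476.0, 89.0], [466.0, 60.0], [567.0, 19.0], [578.0, 45.0]] mean [521.9  53.7]
scr handle top top [[493.0, 74.0], [485.0, 56.0], [550.0, 34.0], [556.0, 51.0]] mean [521.   53.6]
rack top top [[599.0, 380.0], [563.0, 247.0], [500.0, 264.0]] mean [553.7 297.1]
slide top top [[562.0, 379.0], [559.0, 346.0], [536.0, 265.0]] mean [552.4 329.8]
rack bot scene [[565.0, 251.0], [600.0, 385.0]] mean [582.3 318. ]
rack top scene [[540.0, 254.0], [573.0, 389.0], [504.0, 265.0]] mean [538.7 302.8]
slide top scene [[532.0, 267.0], [542.0, 264.0], [555.0, 346.0], [562.0, 345.0], [569.0, 366.0]] mean [552.1 317.4]
```

The pad centre is at about (0.556, -0.188) with yaw near 0. The scraper is at (0.524, 0.054) with its long axis at -23°. The slide runs toward about +75°, with its top near (0.55, 0.32).

```bash
python3 -c "
from h import *
a=np.radians(67)
goto([.523,.054,.14],[0,0,-1],[np.cos(a),np.sin(a),0])"
```

```text
off cm [  8.46  49.17 -46.34] rot [-2.2753e+00 -9.0000e-04 -1.9000e-03] tcp [ 0.2913 -0.5808  0.4039] R [[-0.001, 0.894, 0.448], [0.001, 0.448, -0.894], [-1.0, -0.0, -0.002]] w 0.09354779573026425 t 0.1 F [ 0.1 -0.7  0.2]
```

>>> step_arm(offset=[[8.5, 49.2, -46.3], [8.5, 49.2, -46.3], [8.5, 49.2, -46.3], [8.5, 49.2, -46.3], [8.5, 49.2, -46.3], [8.5, 49.2, -46.3], [8.5, 49.2, -46.3], [8.5, 49.2, -46.3], [8.5, 49.2, -46.3], [8.5, 49.2, -46.3]], rot=[[-2.275, 0, 0], [-2.275, 0, 0], [-2.275, 0, 0], [-2.275, 0, 0], [-2.275, 0, 0], [-2.275, 0, 0], [-2.275, 0, 0], [-2.275, 0, 0], [-2.275, 0, 0], [-2.275, 0, 0]], hand=[1, 1, 1, 1, 1, 1, 1, 1, 1, 1])

```text
t: 1.1
tcp_pos: [0.462, -0.1133, 0.342]
orientation: [1.31, 1.57, 1.709]
force: [1.0, -1.0, -0.4]
grip_width: 0.0941
```

```bash
python3 -c "
from h import *
a=np.radians(67)
goto([.523,.054,.14],[0,0,-1],[np.cos(a),np.sin(a),0]);print(robot.sense()['qpos'])"
```

```text
off cm [ 2.22 13.04 12.14] rot [-7.696e-01  7.000e-04 -1.000e-03] tcp [ 0.462  -0.1133  0.342 ] R [[-0.0, -0.389, 0.921], [0.001, 0.921, 0.389], [-1.0, 0.001, 0.0]] w 0.09412344302548685 t 1.1 F [ 1.  -1.  -0.4]
[ 0.44325715  0.49840439 -0.36953907  2.05022235  0.29035084  0.6424294
  0.28019688]
```

>>> step_arm(offset=[[2.2, 13, 12.1], [2.2, 13, 12.1], [2.2, 13, 12.1], [2.2, 13, 12.1], [2.2, 13, 12.1], [2.2, 13, 12.1], [2.2, 13, 12.1]], rot=[[-0.77, 0, 0], [-0.77, 0, 0], [-0.77, 0, 0], [-0.77, 0, 0], [-0.77, 0, 0], [-0.77, 0, 0], [-0.77, 0, 0]], hand=[1, 1, 1, 1, 1, 1, 1])

```text
t: 1.8
tcp_pos: [0.5226, 0.0527, 0.3198]
orientation: [1.461, 1.569, 2.627]
force: [-0.6, -0.1, 0.4]
grip_width: 0.0938
```

```bash
python3 - <<'E'
from h import *
a=np.radians(67)
goto([.523,.054,.055],[0,0,-1],[np.cos(a),np.sin(a),0]);print(robot.sense()['qpos'])
s=optics.get_image("scene")[:,:,::-1];t=optics.get_image("top")[:,:,::-1]
c=lambda im,x,y:cv2.resize(im[y:y+110,x:x+90],None,fx=4,fy=4,interpolation=cv2.INTER_CUBIC)
cv2.imwrite("pics/grasp1.png",np.hstack([c(s,210,140),c(t,215,135)]))
E
```

```text
off cm [8.48 0.   0.13] rot [-0.0032  0.0002 -0.0014] tcp [0.5226 0.0527 0.3198] R [[-0.001, -0.919, 0.394], [0.001, 0.394, 0.919], [-1.0, 0.001, 0.0]] w 0.0937523528083898 t 1.8 F [-0.6 -0.1  0.4]
[ 0.20985186  0.62292327 -0.5483361   1.93821241  0.48156232  0.71361391
  0.53895478]
```

View pics/grasp1.png

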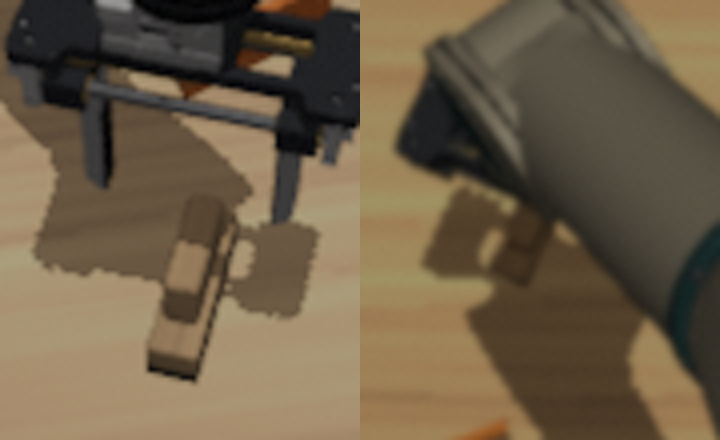

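The open jaws straddle the ridge, at scene crop (95,180) and (285,210), and are aligned across it. I'll go down and close.

>>> step_arm(offset=[[3, 0, 0.1], [6, 0, 0.1], [8.2, 0, 0.1], [8.5, 0, 0.1], [8.5, 0, 0.1], [8.5, 0, 0.1], [8.5, 0, 0.1], [8.5, 0, 0.1], [8.5, 0, 0.1], [8.5, 0, 0.1]], rot=[[0, 0, 0], [0, 0, 0], [0, 0, 0], [0, 0, 0], [0, 0, 0], [0, 0, 0], [0, 0, 0], [0, 0, 0], [0, 0, 0], [0, 0, 0]], hand=[1, 1, 1, 1, 0.1, 0.1, 0.1, 0.1, 0.1, 0.1], grip_force=35)

```text
t: 2.9
tcp_pos: [0.5231, 0.0533, 0.2354]
orientation: [0.296, 1.57, 1.461]
force: [0.3, 0.4, 0.2]
grip_width: 0.0496
```

```bash
python3 - <<'E'
from h import *
goto([.557,-.132,.16],[0,0,-1],[0,1,0]);print(robot.sense()['qpos'])
E
```

```text
off cm [-10.47 -10.42 -15.69] rot [-0.4055  0.0005 -0.    ] tcp [0.5231 0.0533 0.2354] R [[0.0, -0.919, 0.394], [0.0, 0.394, 0.919], [-1.0, 0.0, 0.0]] w 0.04963224351734172 t 2.9 F [0.3 0.4 0.2]
[ 0.13006071  0.74817911 -0.43489504  1.99011167  0.6001695   0.53137761
  0.43418804]
```

>>> step_arm(offset=[[0, 0, 0], [0, 0, 0], [0, 0, 0], [0, 0, 0], [0, 0, 0], [0, 0, 0], [0, 0, 0]], rot=[[0, 0, 0], [0, 0, 0], [0, 0, 0], [0, 0, 0], [0, 0, 0], [0, 0, 0], [0, 0, 0]], hand=[0.1, 0.1, 0.1, 0.1, 0.1, 0.1, 0.1])

```text
t: 3.6
tcp_pos: [0.523, 0.0533, 0.2353]
orientation: [1.112, 1.57, 2.277]
force: [-0.5, 0.8, -1.0]
grip_width: 0.0214
```

```bash
python3 - <<'E'
from h import *
goto([.557,-.132,.16],[0,0,-1],[0,1,0])
E
```

```text
off cm [-10.48 -10.43 -15.68] rot [-4.055e-01  3.000e-04 -4.000e-04] tcp [0.523  0.0533 0.2353] R [[-0.0, -0.919, 0.395], [0.0, 0.395, 0.919], [-1.0, 0.0, 0.0]] w 0.021397649636772483 t 3.6 F [-0.5  0.8 -1. ]
```

>>> step_arm(offset=[[-3, 0, 0], [-7.5, 0, 0], [-7.5, -3, -4], [-7.5, -5.5, -8], [-7.5, -8, -12], [-7.5, -10.4, -15.7], [-7.5, -10.4, -15.7], [-7.5, -10.4, -15.7], [-7.5, -10.4, -15.7]], rot=[[0, 0, 0], [0, 0, 0], [-0.1, 0, 0], [-0.2, 0, 0], [-0.3, 0, 0], [-0.405, 0, 0], [-0.405, 0, 0], [-0.405, 0, 0], [-0.405, 0, 0]], hand=[0.1, 0.1, 0.1, 0.1, 0.1, 0.1, 0.1, 0.1, 0.1])

```text
t: 4.5
tcp_pos: [0.5565, -0.1307, 0.3103]
orientation: [0.292, 1.569, 1.863]
force: [-0.1, -0.2, -0.7]
grip_width: 0.022
```

```bash
python3 - <<'E'
from h import *
goto([.557,-.132,.0875],[0,0,-1],[0,1,0]);print(robot.sense()['qpos'])
s=optics.get_image("scene")[:,:,::-1]
cv2.imwrite("pics/sweep0.png",cv2.resize(s[150:300,70:270],None,fx=4,fy=4,interpolation=cv2.INTER_CUBIC))
E
```

```text
off cm [ 4.28 -0.05 -0.14] rot [ 0.0006  0.0015 -0.0005] tcp [ 0.5565 -0.1307  0.3103] R [[-0.0, -1.0, -0.001], [0.002, -0.001, 1.0], [-1.0, 0.0, 0.002]] w 0.02199001319270762 t 4.5 F [-0.1 -0.2 -0.7]
[ 0.60237937  0.72402675 -0.67589736  1.81810151  0.60237569  0.81682817
  1.1926189 ]
```

View pics/sweep0.png

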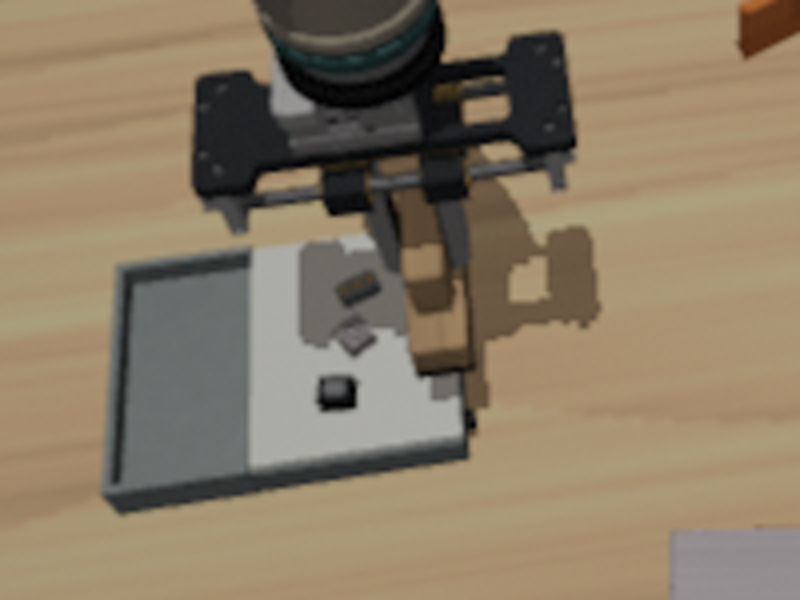

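The scraper is held level, beside and clear of the chips, which are at (357,287), (355,335) and (337,392). Next I'll check where its front end is and lower it.

```bash
python3 - <<'E'
from h import *
for p in [(414,350),(472,344),(418,375),(470,370)]: print(np.round(back("scene",raw(p,70,150,4),.105 if p[1]<360 else .075),4))
print([np.round(back("scene",raw(p,70,150,4),.03),4) for p in [(250,470),(467,440),(250,252),(337,408)]])
E
```

```text
[ 0.6101 -0.1426  0.105 ]
[ 0.6114 -0.112   0.105 ]
[ 0.6093 -0.1454  0.075 ]
[ 0.6108 -0.1172  0.075 ]
[array([ 0.6295, -0.2468,  0.03  ]), array([ 0.6307, -0.1265,  0.03  ]), array([ 0.4861, -0.2485,  0.03  ]), array([ 0.5991, -0.1983,  0.03  ])]
```

>>> step_arm(offset=[[2, 0, -0.1], [4, 0, -0.1], [4.3, 0, -0.1], [4.3, 0, -0.1]], rot=[[0, 0, 0], [0, 0, 0], [0, 0, 0], [0, 0, 0]], hand=[0.1, 0.1, 0.1, 0.1])

```text
t: 4.95
tcp_pos: [0.5566, -0.1297, 0.2673]
orientation: [0.617, 1.569, 2.192]
force: [0.7, -0.8, -0.7]
grip_width: 0.0219
```

>>> step_arm(offset=[[0, 0, -1], [0, 0, -2], [0, 0, -3], [0, 0, -4], [0, 0, -5], [0, 0, -6], [0, 0, -7], [0, 0, -8], [0, 0, -9], [0, 0, -10]], rot=[[0, 0, 0], [0, 0, 0], [0, 0, 0], [0, 0, 0], [0, 0, 0], [0, 0, 0], [0, 0, 0], [0, 0, 0], [0, 0, 0], [0, 0, 0]], hand=[0.1, 0.1, 0.1, 0.1, 0.1, 0.1, 0.1, 0.1, 0.1, 0.1])

```text
t: 5.95
tcp_pos: [0.557, -0.2306, 0.2671]
orientation: [0.657, 1.569, 2.232]
force: [-0.1, 1.1, -1.0]
grip_width: 0.0216
```

>>> step_arm(offset=[[0, 0, -0.7], [0, 0, -1.4], [0, 0, -2], [0, 0, -2], [0, 0, -2]], rot=[[0, 0, 0], [0, 0, 0], [0, 0, 0], [0, 0, 0], [0, 0, 0]], hand=[0.1, 0.1, 0.1, 0.1, 0.1])

```text
t: 6.45
tcp_pos: [0.557, -0.2504, 0.267]
orientation: [0.619, 1.568, 2.194]
force: [0.4, -0.3, -1.8]
grip_width: 0.0219
```

```bash
python3 - <<'E'
from h import *
goto([.557,-.25,.0875],[0,0,-1],[0,1,0]);print(robot.sense()['qpos'])
s=optics.get_image("scene")[:,:,::-1]
cv2.imwrite("pics/sweep1.png",cv2.resize(s[150:300,70:270],None,fx=4,fy=4,interpolation=cv2.INTER_CUBIC))
E
```

```text
off cm [-0.05  0.    0.04] rot [ 0.0043  0.002  -0.0014] tcp [ 0.557  -0.2504  0.267 ] R [[-0.001, -1.0, -0.004], [0.002, -0.004, 1.0], [-1.0, 0.001, 0.002]] w 0.021915906442291907 t 6.45 F [ 0.4 -0.3 -1.8]
[ 0.76186884  0.82856758 -0.64878529  1.73387477  0.65872542  0.81143638
  1.37273727]
```

View pics/sweep1.png

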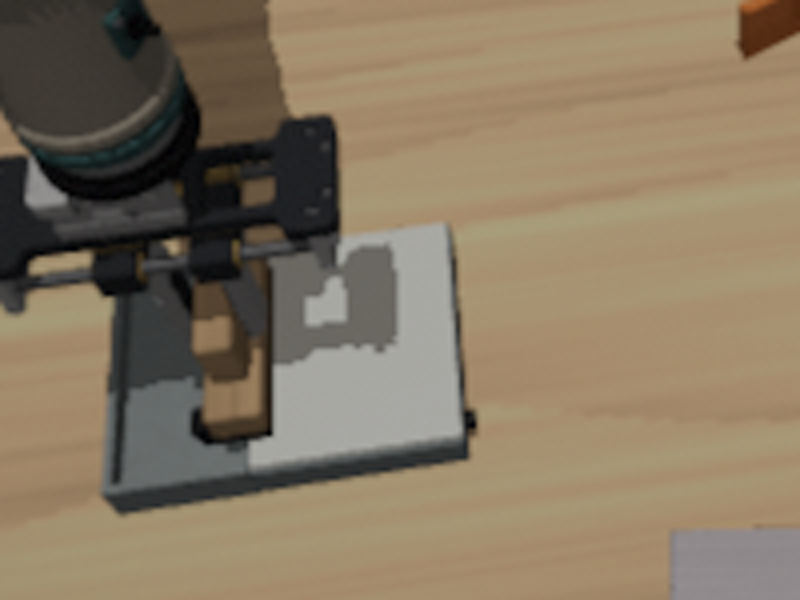

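The pad is clear, and the relay shows in the tray beside the scraper at (200,425). I'll lift the scraper and take it back to its old spot.

>>> step_arm(offset=[[-3, 0, 0], [-7, 0, 0], [-7, 0.5, 4], [-7, 1, 8], [-7, 1.5, 12], [-7, 2, 16], [-7, 2.5, 20], [-7, 3, 24], [-7, 3.4, 28], [-7, 3.4, 30.4]], rot=[[0, 0, 0], [0, 0, 0], [0, 0, 0], [0, 0, 0], [0, 0, 0], [0, 0, 0], [0, 0, 0], [0, 0, 0], [0, 0, 0], [0, 0, 0]], hand=[0.1, 0.1, 0.1, 0.1, 0.1, 0.1, 0.1, 0.1, 0.1, 0.1])

```text
t: 7.5
tcp_pos: [0.5206, 0.0576, 0.3383]
orientation: [0.24, 1.567, 1.821]
force: [-0.4, -0.3, -1.0]
grip_width: 0.0218
```

>>> step_arm(offset=[[0, 0, 0], [0, 0, 0]], rot=[[0, 0, 0], [0, 0, 0]], hand=[0.1, 0.1])

```text
t: 7.7
tcp_pos: [0.5203, 0.0582, 0.3384]
orientation: [0.314, 1.567, 1.897]
force: [0.6, -0.2, -0.7]
grip_width: 0.0216
```

```bash
python3 - <<'E'
from h import *
goto([.523,.054,.0553],[0,0,-1],[0,1,0]);print(robot.sense()['qpos'])
im={n:optics.get_image(n)[:,:,::-1] for n in ("scene","top")}
c=lambda i,x,y,w,h,f:cv2.resize(i[y:y+h,x:x+w],None,fx=f,fy=f,interpolation=cv2.INTER_CUBIC)
cv2.imwrite("pics/after.png",np.hstack([c(im["scene"],85,195,120,85,4),c(im["scene"],240,150,80,85,4)]))
E
```

```text
off cm [10.31 -0.27 -0.46] rot [ 0.0122  0.0033 -0.0011] tcp [0.5203 0.0582 0.3384] R [[-0.001, -1.0, -0.012], [0.003, -0.012, 1.0], [-1.0, 0.001, 0.003]] w 0.02164772750587319 t 7.7 F [ 0.6 -0.2 -0.7]
[ 0.29719891  0.62737185 -0.70240447  1.92442097  0.55596373  0.79311086
  0.86833328]
```

View pics/after.png

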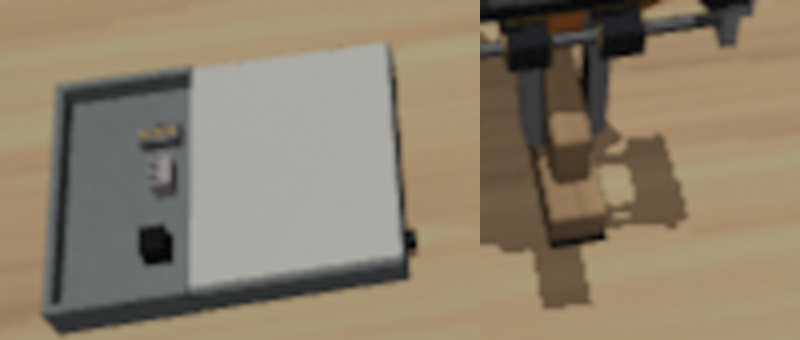

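All three chips are in the tray, at (158,133), (162,173) and (155,243), and the pad is empty. I'll set the scraper down and let go.

>>> step_arm(offset=[[4, -0.2, -0.4], [8, -0.2, -0.4], [9.8, -0.2, -0.4], [10.2, -0.2, -0.4], [10.3, -0.2, -0.4], [10.3, -0.2, -0.4]], rot=[[0.012, 0.003, 0], [0.012, 0.003, 0], [0.012, 0.003, 0], [0.012, 0.003, 0], [0.012, 0.003, 0], [0.012, 0.003, 0]], hand=[0.1, 0.1, 0.1, 0.1, 0.1, 0.1])

```text
t: 8.4
tcp_pos: [0.5221, 0.0504, 0.2351]
orientation: [2.287, 1.567, -2.432]
force: [-0.5, -0.1, 0.5]
grip_width: 0.0219
```

>>> step_arm(offset=[[0, 0, 0], [0, 0, 0], [0, 0, 0], [0, 0, 0], [0, 0, 0], [0, 0, 0]], rot=[[0, 0, 0], [0, 0, 0], [0, 0, 0], [0, 0, 0], [0, 0, 0], [0, 0, 0]], hand=[0.6, 0.6, 0.6, 0.6, 0.6, 0.6])

```text
t: 9.0
tcp_pos: [0.5222, 0.0505, 0.2351]
orientation: [2.287, 1.567, -2.432]
force: [-0.6, 1.0, 0.7]
grip_width: 0.0562
```

>>> step_arm(offset=[[-4, 0, 0], [-8, 0, 0], [-12, 0, 0], [-12, 0, 0]], rot=[[0, 0, 0], [0, 0, 0], [0, 0, 0], [0, 0, 0]], hand=[0.6, 0.6, 0.6, 0.6])

```text
t: 9.4
tcp_pos: [0.524, 0.0518, 0.3597]
orientation: [-1.765, 1.565, -0.2]
force: [-0.6, -0.1, 0.0]
grip_width: 0.0563
```

```bash
python3 - <<'E'
from h import *
# slide pose estimate: rack centre & direction
a=np.array([.536,.265]);b=np.array([.562,.379]);d=b-a;print("top dir",np.degrees(np.arctan2(d[1],d[0])),(a+b)/2)
print("rack",(np.array([.600,.385])-[.565,.251]),np.degrees(np.arctan2(.134,.035)),np.degrees(np.arctan2(.133,.036)),np.degrees(np.arctan2(.135,.033)))
# rack centre: diag of top corners (599,380)-(500,264)
print(np.array([.599+.500,.380+.264])/2)
ang=np.radians(75.5);x=np.array([np.cos(ang),np.sin(ang),0]);y=np.array([-x[1],x[0],0])
for c in ([.5495,.322],):
    g=np.r_[c,0]-.035*x; g[2]=.20; print(g); goto(g,[0,0,-1],y)
print(robot.sense()['qpos'])
E
```

```text
top dir 77.15229514128232 [0.549 0.322]
rack [0.035 0.134] 75.36172146162632 74.85429385556982 76.26373169437744
[0.5495 0.322 ]
[0.5407367  0.28811483 0.2       ]
off cm [-2.05 -1.53 23.63] rot [-1.3241 -0.0048  0.0042] tcp [0.524  0.0518 0.3597] R [[0.006, -1.0, 0.006], [-0.001, 0.006, 1.0], [-1.0, -0.006, -0.001]] w 0.05625740328331106 t 9.4 F [-0.6 -0.1  0. ]
[ 0.32251367  0.6008393  -0.72171431  1.89900259  0.53165777  0.83600722
  0.88549871]
```

>>> step_arm(offset=[[-2, -1.5, 23.6], [-2, -1.5, 23.6], [-2, -1.5, 23.6], [-2, -1.5, 23.6], [-2, -1.5, 23.6], [-2, -1.5, 23.6], [-2, -1.5, 23.6], [-2, -1.5, 23.6], [-2, -1.5, 23.6], [-2, -1.5, 23.6]], rot=[[-1.324, -0.005, 0.004], [-1.324, -0.005, 0.004], [-1.324, -0.005, 0.004], [-1.324, -0.005, 0.004], [-1.324, -0.005, 0.004], [-1.324, -0.005, 0.004], [-1.324, -0.005, 0.004], [-1.324, -0.005, 0.004], [-1.324, -0.005, 0.004], [-1.324, -0.005, 0.004]], hand=[0.6, 0.6, 0.6, 0.6, 0.6, 0.6, 0.6, 0.6, 0.6, 0.6])

```text
t: 10.4
tcp_pos: [0.5404, 0.2876, 0.3783]
orientation: [0.295, 1.569, -3.1]
force: [-0.1, -0.4, -0.2]
grip_width: 0.0564
```

```bash
python3 - <<'E'
from h import *
ang=np.radians(75.7);x=np.array([np.cos(ang),np.sin(ang),0]);y=np.array([-x[1],x[0],0])
g=np.array([.5495,.322,0])-.035*x; g[2]=.11; goto(g,[0,0,-1],y)
print(robot.sense()['qpos'])
E
```

```text
off cm [ 8.83 -0.06 -0.05] rot [-0.0031  0.0015 -0.0004] tcp [0.5404 0.2876 0.3783] R [[-0.002, -0.25, -0.968], [-0.0, -0.968, 0.25], [-1.0, 0.0, 0.001]] w 0.05638255466204338 t 10.4 F [-0.1 -0.4 -0.2]
[ 0.03815491  0.80613012 -1.03547606  1.63896186  0.74890694  1.1441395
  1.69658065]
```

>>> step_arm(offset=[[3, -0.1, 0], [6, -0.1, 0], [8.8, -0.1, 0], [8.8, -0.1, 0]], rot=[[0, 0, 0], [0, 0, 0], [0, 0, 0], [0, 0, 0]], hand=[0.45, 0.45, 0.45, 0.45])

```text
t: 10.8
tcp_pos: [0.5395, 0.2871, 0.2864]
orientation: [0.837, 1.562, -2.56]
force: [0.3, -1.4, -0.2]
grip_width: 0.0423
```

```bash
python3 - <<'E'
from h import *
ang=np.radians(75.7);x=np.array([np.cos(ang),np.sin(ang),0]);y=np.array([-x[1],x[0],0])
g=np.array([.5495,.322,0])-.035*x; g[2]=.048; goto(g,[0,0,-1],y)
print(robot.sense()['qpos'])
im={n:optics.get_image(n)[:,:,::-1] for n in ("scene","top")}
c=lambda i,x,y,w,h,f:cv2.resize(i[y:y+h,x:x+w],None,fx=f,fy=f,interpolation=cv2.INTER_CUBIC)
g=lambda a:np.clip(255*(a/255.)**0.6,0,255).astype(np.uint8)
cv2.imwrite("pics/grasp2.png",g(np.hstack([c(im["scene"],310,130,95,105,5),c(im["scene"],240,165,60,105,5)])))
E
```

```text
off cm [ 5.84 -0.16 -0.14] rot [-0.0053  0.0058 -0.0064] tcp [0.5395 0.2871 0.2864] R [[-0.007, -0.252, -0.968], [-0.005, -0.968, 0.252], [-1.0, 0.006, 0.006]] w 0.04230788719052327 t 10.8 F [ 0.3 -1.4 -0.2]
[-0.00258893  0.90783913 -0.94980912  1.7140396   0.86077739  1.00491306
  1.608769  ]
```

View pics/grasp2.png

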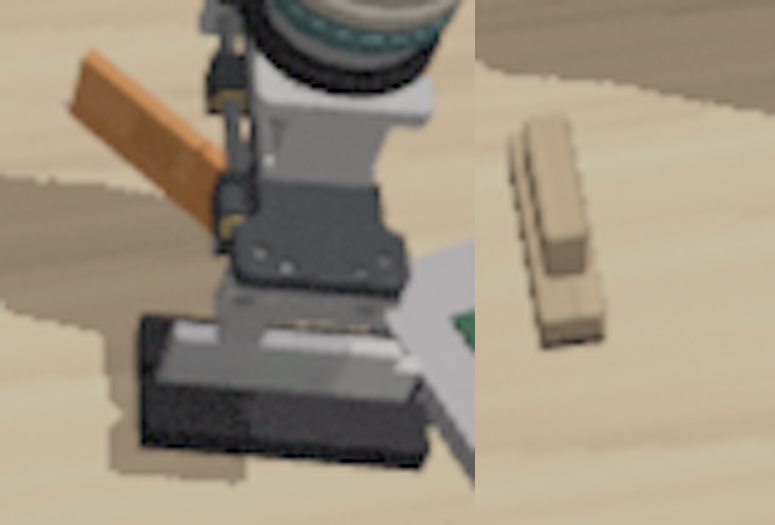

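The scraper stands on the bench at (560,230). The front finger is at (240,330), in front of the plain third of the slide, and the frosted, notched end at (400,355) is free. I'll go down and pinch.

>>> step_arm(offset=[[2, -0.1, -0.1], [4, -0.2, -0.1], [5.8, -0.2, -0.1], [5.8, -0.2, -0.1], [5.8, -0.2, -0.1]], rot=[[-0.005, 0.006, -0.006], [-0.005, 0.006, -0.006], [-0.005, 0.006, -0.006], [-0.005, 0.006, -0.006], [-0.005, 0.006, -0.006]], hand=[0.45, 0.45, 0.45, 0.45, 0.45])

```text
t: 11.4
tcp_pos: [0.5417, 0.2906, 0.2323]
orientation: [-2.136, 1.565, 0.757]
force: [0.2, -1.0, 0.2]
grip_width: 0.0421
```

>>> step_arm(offset=[[0, 0, 0], [0, 0, 0], [0, 0, 0], [0, 0, 0], [0, 0, 0], [0, 0, 0], [0, 0, 0], [0, 0, 0]], rot=[[0, 0, 0], [0, 0, 0], [0, 0, 0], [0, 0, 0], [0, 0, 0], [0, 0, 0], [0, 0, 0], [0, 0, 0]], hand=[0, 0, 0, 0, 0, 0, 0, 0], grip_force=40)

```text
t: 12.2
tcp_pos: [0.541, 0.2909, 0.2324]
orientation: [-1.956, 1.565, 0.937]
force: [-4.3, 0.5, 2.7]
grip_width: 0.0087
```

```bash
python3 - <<'E'
from h import *
goto([.5409,.2881,.16],[0,0,-1],[-.969,.247,0])
print(robot.sense()['qpos'])
E
```

```text
off cm [-10.76   0.22  -0.08] rot [ 0.001  -0.0021  0.0051] tcp [0.541  0.2909 0.2324] R [[0.003, -0.246, -0.969], [0.004, -0.969, 0.246], [-1.0, -0.005, -0.002]] w 0.00873262749271466 t 12.2 F [-4.3  0.5  2.7]
[-0.03293608  0.97441367 -0.89468285  1.73830982  0.94663908  0.91701854
  1.55242987]
```

>>> step_arm(offset=[[-1, 0, 0], [-2.5, 0, 0], [-5, 0, 0], [-8, 0, 0], [-12, 0, 0], [-16, 0, 0], [-16, 0, 0]], rot=[[0, 0, 0], [0, 0, 0], [0, 0, 0], [0, 0, 0], [0, 0, 0], [0, 0, 0], [0, 0, 0]], hand=[0, 0, 0, 0, 0, 0, 0])

```text
t: 12.9
tcp_pos: [0.5414, 0.2919, 0.3995]
orientation: [-2.198, 1.554, 0.695]
force: [0.6, 0.1, -0.3]
grip_width: 0.0088
```

```bash
cat > kin.py <<'E'
from h import *
from scipy.optimize import least_squares
lo=np.array([-3.06,-.37,-1.25,.18,-1.1,.23,-2.94]);hi=np.array([3.06,2.12,1.32,2.47,4.24,1.98,2.94])
def fk(q,L,sg):
    s,a,b,w=L;R=np.eye(3);p=np.array([0,0,s])
    for i,(ax,d) in enumerate(zip("zyzyzyz",(0,0,a,0,b,0,w))):
        R=R@Ro.from_euler(ax,(sg if ax=="z" else 1)*q[i]).as_matrix();p=p+R@[0,0,d]
    return p,R   # tool x = R z ; tool z at q7=0 -> checked by fit
D=[([1.04018502,.6292002,.03840735,1.5182418,-.02698485,.99630886,-.01999758],[.29129,-.58079,.40389]),
([.44325715,.49840439,-.36953907,2.05022235,.29035084,.6424294,.28019688],[.462,-.1133,.342]),
([.76186884,.82856758,-.64878529,1.73387477,.65872542,.81143638,1.37273727],[.557,-.2504,.267]),
([.03815491,.80613012,-1.03547606,1.63896186,.74890694,1.1441395,1.69658065],[.5404,.2876,.3783]),
([-.03293608,.97441367,-.89468285,1.73830982,.94663908,.91701854,1.55242987],[.541,.2909,.2324])]
f=least_squares(lambda L:np.concatenate([fk(q,L,-1)[0]-p for q,p in D]),[.36,.45,.45,.12]);L=f.x
E
python3 - <<'E'
from kin import *
s,p,R=tool();q=s['qpos'];print("L",L.round(4),"res",np.abs(f.fun).max(),"w",s['grip_width'],"q",q.round(2))
pk,Rk=fk(q,L,-1);print(pk-p);print("Rk^T R",(Rk.T@R).round(2).tolist());M=(Rk.T@R).round(0)
P=np.array([.556,-.188,.18]);th=np.radians(52);u=np.array([0,0,1])
for hd in range(-180,180,30):
    a=np.radians(hd);h=np.array([np.cos(a),np.sin(a),0]);X=np.cross(h,u);Y=h*np.cos(th)+u*np.sin(th);Z=np.cross(X,Y)
    G=P-(.073*X+.005*Y-.0274*Z);Rt=np.c_[-Z,np.cross(Y,-Z),Y];pt=G+.18*Z
    best=None
    for k in range(6):
        q0=q if k==0 else np.clip(q+np.random.default_rng(k).normal(0,.6,7),lo+.01,hi-.01)
        def r(x):
            a_,B=fk(x,L,-1);return np.r_[(a_-pt)*10,Ro.from_matrix((B@M).T@Rt).as_rotvec()*3,.02*(x-q)]
        o=least_squares(r,q0,bounds=(lo+.05,hi-.05));e=np.abs(r(o.x)[:6]).max()
        if best is None or o.cost<best[0]: best=(o.cost,e,o.x)
    print(hd,round(best[1],4),best[2].round(2),pt.round(3))
E
```

```text
L [-1.5094  0.582   0.3576 -1.6316] res 0.023024295056901067 w 0.008799569522276013 q [ 0.04  0.78 -1.05  1.62  0.73  1.16  1.71]
[-0.02550452 -0.02107122 -0.00228338]
Rk^T R [[0.0, -0.0, -1.0], [0.0, 1.0, 0.0], [1.0, -0.0, 0.0]]Traceback (most recent call last):
  File "<stdin>", line 13, in <module>
    return func(*args, **kwargs)
    raise ValueError("Initial guess is outside of provided bounds")
ValueError: Initial guess is outside of provided bounds
```

```bash
cat > kin.py <<'E'
from h import *
from scipy.optimize import least_squares
lo=np.array([-3.06,-.37,-1.25,.18,-1.1,.23,-2.94]);hi=np.array([3.06,2.12,1.32,2.47,4.24,1.98,2.94])
M=np.array([[0,0,-1],[0,1,0],[1,0,0]])
def rots(q):
    R=[np.eye(3)]
    for i,ax in enumerate("zyzyzyz"): R.append(R[-1]@Ro.from_euler(ax,(-1 if ax=="z" else 1)*q[i]).as_matrix())
    return R
COL=[(0,2),(3,2),(3,0),(4,2),(4,0),(5,2),(5,0),(6,0),(7,2),(2,0)]
A=lambda R:np.array([R[i][:,j] for i,j in COL]).T
D=[([1.04018502,.6292002,.03840735,1.5182418,-.02698485,.99630886,-.01999758],[.29129,-.58079,.40389]),
([.44325715,.49840439,-.36953907,2.05022235,.29035084,.6424294,.28019688],[.462,-.1133,.342]),
([.20985186,.62292327,-.5483361,1.93821241,.48156232,.71361391,.53895478],[.5226,.0527,.3198]),
([.60237937,.72402675,-.67589736,1.81810151,.60237569,.81682817,1.1926189],[.5565,-.1307,.3103]),
([.76186884,.82856758,-.64878529,1.73387477,.65872542,.81143638,1.37273727],[.557,-.2504,.267]),
([.03815491,.80613012,-1.03547606,1.63896186,.74890694,1.1441395,1.69658065],[.5404,.2876,.3783]),
([-.03293608,.97441367,-.89468285,1.73830982,.94663908,.91701854,1.55242987],[.541,.2909,.2324])]
AA=np.vstack([A(rots(q)) for q,p in D]);bb=np.concatenate([p for q,p in D])
L=np.linalg.lstsq(AA,bb,rcond=1e-3)[0];res=np.abs(AA@L-bb).max()
def fk(q): R=rots(q);return A(R)@L,R[7]@M
E
python3 - <<'E'
from kin import *
s,p,R=tool();q=s['qpos'];print("L",L.round(4),"res",res,"chk",fk(q)[0]-p)
P=np.array([.556,-.188,.18]);th=np.radians(52);u=np.array([0,0,1])
for hd in range(-90,181,30):
    a=np.radians(hd);h=np.array([np.cos(a),np.sin(a),0]);X=np.cross(h,u);Y=h*np.cos(th)+u*np.sin(th);Z=np.cross(X,Y)
    G=P-(.073*X+.005*Y-.0274*Z);Rt=np.c_[-Z,np.cross(Y,-Z),Y];pt=G+.18*Z
    best=None
    def r(x):
        a_,B=fk(x);return np.r_[(a_-pt)*10,Ro.from_matrix(B.T@Rt).as_rotvec()*3,.02*(x-q)]
    for k in range(5):
        q0=np.clip(q+(k>0)*np.random.default_rng(k).normal(0,.6,7),lo+.06,hi-.06)
        o=least_squares(r,q0,bounds=(lo+.05,hi-.05));e=np.abs(r(o.x)[:6]).max()
        if best is None or o.cost<best[0]: best=(o.cost,e,o.x)
    print(hd,round(best[1],4),best[2].round(2),pt.round(3))
E
```

```text
L [ 0.1135  0.5313 -0.      0.2009 -0.0168  0.2009  0.0318  0.0251 -0.1141
  0.0413] res 0.0259052218578959 chk [ 0.00154771 -0.0009747   0.00331336]
-90 0.0004 [-0.43  1.02  1.24  1.54 -0.16  0.69 -1.12] [ 0.629 -0.021  0.304]
-60 0.0023 [-0.39  0.76  0.8   1.76  0.75  0.28 -1.64] [ 0.536 -0.007  0.304]
-30 0.0004 [-0.18  0.57  0.5   2.16  3.01  0.4   2.89] [ 0.448 -0.042  0.304]
0 0.0007 [ 0.91  0.74 -1.2   2.18  2.24  0.68 -1.87] [ 0.389 -0.115  0.304]
30 0.2237 [ 1.01  0.63 -0.84  2.04 -1.05  0.28  1.92] [ 0.375 -0.208  0.304]
60 0.0002 [ 1.17  0.85 -1.2   1.92 -0.18  0.53  1.45] [ 0.41  -0.296  0.304]
90 0.0001 [ 1.17  0.91 -1.2   1.8  -0.08  1.03  1.72] [ 0.483 -0.355  0.304]
120 0.0001 [ 1.11  0.97 -1.2   1.67  0.08  1.5   1.97] [ 0.576 -0.369  0.304]
150 0.0001 [ 1.    0.99 -1.13  1.55  0.29  1.87  2.34] [ 0.664 -0.334  0.304]
180 0.0005 [-0.13  1.05  1.17  1.43 -0.17  1.75 -2.08] [ 0.723 -0.261  0.304]
```

```bash
cat > fin.py <<'E'
from h import *
def fin(hd=95,th=54,P=(.556,-.188,.18),rel=(.073,.005,-.0274)):
    th=np.radians(th);a=np.radians(hd);u=np.array([0,0,1.]);h=np.array([np.cos(a),np.sin(a),0]);X=np.cross(h,u);Y=h*np.cos(th)+u*np.sin(th);Z=np.cross(X,Y)
    goto(np.array(P)-np.c_[X,Y,Z]@rel,-Z,Y);print(robot.sense()['qpos'].round(2))
E
python3 -c "
from fin import *
fin();fin(th=0,P=(.556,-.188,.22))"
```

```text
off cm [  9.4   64.8  -11.89] rot [ 1.1455 -0.8164 -0.5627] tcp [0.5414 0.2919 0.3995] R [[0.013, -0.246, -0.969], [0.011, -0.969, 0.247], [-1.0, -0.014, -0.01]] w 0.008799569522276013 t 12.9 F [ 0.6  0.1 -0.3]
[ 0.04  0.78 -1.05  1.62  0.73  1.16  1.71]
off cm [-3.4  48.98 -6.55] rot [ 1.2344e+00 -2.0000e-04  1.8000e-02] tcp [0.5414 0.2919 0.3995] R [[0.013, -0.246, -0.969], [0.011, -0.969, 0.247], [-1.0, -0.014, -0.01]] w 0.008799569522276013 t 12.9 F [ 0.6  0.1 -0.3]
[ 0.04  0.78 -1.05  1.62  0.73  1.16  1.71]
```

>>> step_arm(offset=[[-0.5, 2, -0.3], [-1, 5, -0.7], [-1.5, 8, -1.1], [-2, 11, -1.5], [-2.3, 14, -1.9], [-2.6, 17, -2.3], [-2.9, 20, -2.7], [-3.1, 23, -3.1], [-3.3, 26, -3.5], [-3.4, 29, -3.9]], rot=[[0.05, 0, 0], [0.12, 0, 0], [0.2, 0, 0], [0.28, 0, 0], [0.35, 0, 0], [0.43, 0, 0], [0.5, 0, 0], [0.58, 0, 0], [0.65, 0, 0], [0.73, 0, 0]], hand=[0, 0, 0, 0, 0, 0, 0, 0, 0, 0])

```text
t: 13.9
tcp_pos: [0.507, -0.0007, 0.4305]
orientation: [-1.554, 1.553, 0.605]
force: [-0.2, 0.9, -0.6]
grip_width: 0.0084
```

```bash
python3 -c "
from fin import *
fin(th=0,P=(.556,-.188,.22))"
```

```text
off cm [  0.08  12.98 -15.23] rot [0.5014 0.0046 0.0169] tcp [ 0.507  -0.0007  0.4305] R [[0.014, -0.832, -0.555], [0.01, -0.555, 0.832], [-1.0, -0.017, 0.0]] w 0.008405682265844613 t 13.9 F [-0.2  0.9 -0.6]
[ 0.61  0.55 -1.    1.87  0.54  1.01  1.54]
```

>>> step_arm(offset=[[0, 2, -2.2], [0, 4, -4.5], [0, 6, -7], [0, 8, -9.3], [0, 10, -11.7], [0, 12, -14], [0, 13, -15.2], [0, 13, -15.2]], rot=[[0.08, 0, 0], [0.16, 0, 0], [0.24, 0, 0], [0.32, 0, 0.01], [0.4, 0, 0.02], [0.48, 0, 0.02], [0.5, 0, 0.02], [0.5, 0, 0.02]], hand=[0, 0, 0, 0, 0, 0, 0, 0])

```text
t: 14.7
tcp_pos: [0.4829, -0.2014, 0.4282]
orientation: [1.031, 1.566, 2.687]
force: [-0.3, -0.6, -1.1]
grip_width: 0.0085
```

```bash
python3 -c "
from fin import *
fin()"
```

```text
off cm [ 12.99  -0.18 -16.41] rot [-0.0036 -0.9399 -0.0033] tcp [ 0.4829 -0.2014  0.4282] R [[-0.005, -0.996, -0.085], [0.002, -0.085, 0.996], [-1.0, 0.004, 0.003]] w 0.008454330510051811 t 14.7 F [-0.3 -0.6 -1.1]
[ 0.91  0.54 -0.86  1.82  0.47  1.01  1.51]
```

>>> step_arm(offset=[[0.5, 0, -2], [1, 0, -4], [2, 0, -6], [3.2, 0, -8], [4.5, 0, -10], [6, 0, -12], [8, 0, -14], [10, 0, -15.2], [12, -0.1, -16], [13, -0.2, -16.4]], rot=[[0, -0.09, 0], [0, -0.19, 0], [0, -0.29, 0], [0, -0.39, 0], [0, -0.49, 0], [0, -0.59, 0], [0, -0.69, 0], [0, -0.79, 0], [0, -0.89, 0], [0, -0.94, 0]], hand=[0, 0, 0, 0, 0, 0, 0, 0, 0, 0])

```text
t: 15.7
tcp_pos: [0.4987, -0.3643, 0.2953]
orientation: [0.006, 0.624, 1.66]
force: [0.0, 0.5, -2.1]
grip_width: 0.0088
```

```bash
python3 - <<'E'
from fin import *
fin()
im={n:optics.get_image(n)[:,:,::-1] for n in ("scene","top")}
for n in im: cv2.imwrite(f"pics/fin_{n}_raw.png",im[n])
c=lambda i,x,y,w,h,f:cv2.resize(i[y:y+h,x:x+w],None,fx=f,fy=f,interpolation=cv2.INTER_CUBIC)
g=lambda a:np.clip(255*(a/255.)**0.6,0,255).astype(np.uint8)
cv2.imwrite("pics/fin1.png",g(np.hstack([c(im["scene"],70,130,132,140,3),c(im["top"],300,110,132,140,3)])))
E
```

```text
off cm [-0.16  0.05  0.2 ] rot [-0.0043  0.0048 -0.0019] tcp [ 0.4987 -0.3643  0.2953] R [[-0.073, -0.996, -0.047], [0.809, -0.086, 0.582], [-0.584, 0.005, 0.812]] w 0.008843742007282298 t 15.7 F [ 0.   0.5 -2.1]
[ 1.21  1.15 -1.01  1.4   0.06  1.44  1.99]
```

View pics/fin1.png

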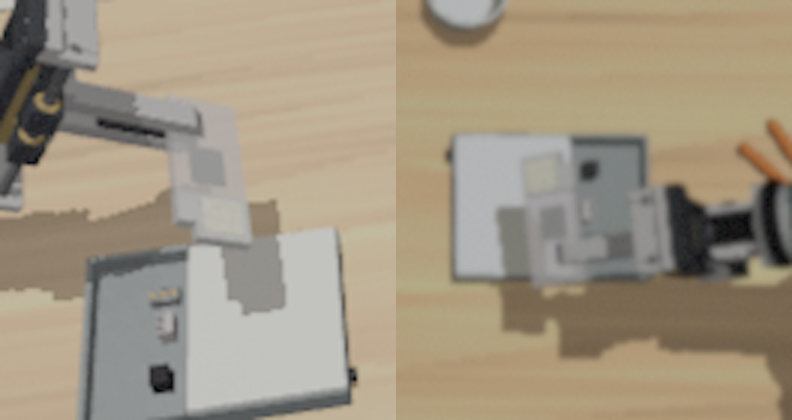

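The tilted slide is held by its plain part, with the label facing up at top-crop (545,172) and scene crop (218,215). I'll compare that with the predicted projections.

```bash
python3 - <<'E'
from fin import *
s,p,R=tool();X,Y,Z=-R[:,1],R[:,2],-R[:,0]
# slide frame: tool x=-Z, tool z=Y, tool y=Y x(-Z)=-X
G=p+.18*R[:,0]
pt=lambda a,b,c:G+X*(a+.032)+Y*b+Z*(c-.0464)
for nm,w in dict(label=pt(.041,.005,.019),plain_low=pt(-.06,.005,0),frost_low=pt(.06,.005,0),plain_top=pt(-.06,.0045,.05),notch_a=pt(.048,.005,.05),notch_b=pt(.06,.005,.038)).items():
    a=px("scene",w);b=px("top",w)
    print(nm,w.round(3),"scene",((a-[70,130])*3+1).round(),"top",((b-[300,110])*3+1+[396,0]).round())
pr=dict(label=((218,215),(545,172)))
def tri(us,ut):
    r=[]
    for n,(u,v) in (("scene",us),("top",ut)):
        K=np.array(P[n]["mtx"]);Pm=K@np.c_[P[n]["R"],P[n]["t"]];r+=[u*Pm[2]-Pm[0],v*Pm[2]-Pm[1]]
    r=np.array(r);return np.linalg.lstsq(r[:,:3],-r[:,3],rcond=None)[0]
print("label tri",tri(raw((218,215),70,130,3),raw((545,172),300,110,3,396)).round(4),"long edge dir z",X.round(4))
g=lambda a:np.clip(255*(a/255.)**0.6,0,255).astype(np.uint8)
a,b=cv2.imread("pics/fin_scene_raw.png"),cv2.imread("pics/fin_top_raw.png")
c=lambda i,x,y:cv2.resize(i[y:y+70,x:x+55],None,fx=7,fy=7,interpolation=cv2.INTER_CUBIC)
cv2.imwrite("pics/fin2.png",g(np.hstack([c(a,110,150),c(b,330,150)])))
E
```

```text
label [ 0.556 -0.187  0.178] scene [222. 212.] top [541. 177.]
plain_low [ 0.454 -0.181  0.167] scene [234. 103.] top [532. 290.]
frost_low [ 0.574 -0.17   0.166] scene [251. 239.] top [519. 160.]
plain_top [ 0.458 -0.221  0.196] scene [167.  89.] top [585. 284.]
notch_a [ 0.565 -0.212  0.196] scene [178. 213.] top [572. 164.]
notch_b [ 0.576 -0.201  0.189] scene [197. 231.] top [558. 153.]
label tri [ 0.5603 -0.1901  0.1804] long edge dir z [ 0.9963  0.0861 -0.0053]
```

View pics/fin2.png

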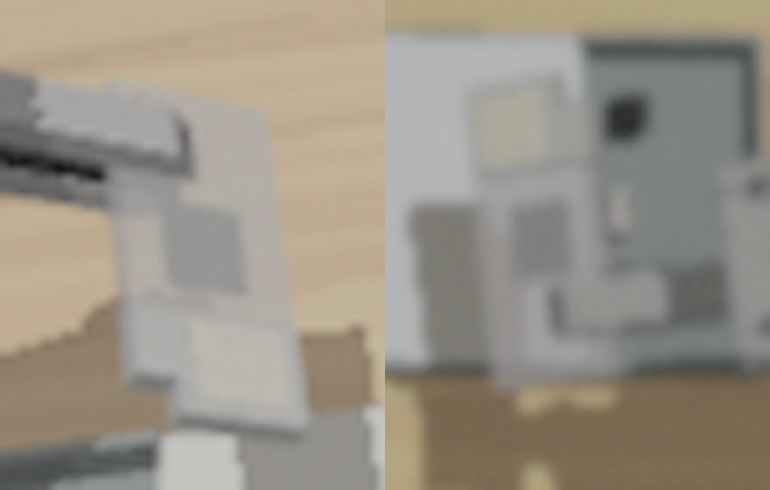

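```bash
python3 - <<'E'
from fin import *
def tri(us,ut):
    r=[]
    for n,(u,v) in (("scene",us),("top",ut)):
        Pm=np.array(P[n]["mtx"])@np.c_[P[n]["R"],P[n]["t"]];r+=[u*Pm[2]-Pm[0],v*Pm[2]-Pm[1]]
    r=np.array(r);return np.linalg.lstsq(r[:,:3],-r[:,3],rcond=None)[0]
S=lambda a:raw(a,110,150,7);T=lambda a:raw(a,330,150,7,385)
for n,a,b in (("plain_low",(268,112),(497,385)),("frost_low",(303,426),(472,92)),("label",(238,362),(511,126))): print(n,tri(S(a),T(b)).round(4))
E
```

```text
plain_low [ 0.4589 -0.1811  0.1672]
frost_low [ 0.575  -0.173   0.1646]
label [ 0.5591 -0.1868  0.1781]
```

>>> step_arm(offset=[[-0.1, 0.3, 0.1], [-0.1, 0.3, 0.1], [-0.1, 0.3, 0.1], [-0.1, 0.3, 0.1], [-0.1, 0.3, 0.1]], rot=[[0, 0, -0.005], [0, 0, -0.005], [0, 0, -0.005], [0, 0, -0.005], [0, 0, -0.005]], hand=[0, 0, 0, 0, 0])

```text
t: 16.3
tcp_pos: [0.4958, -0.3643, 0.2974]
orientation: [0.002, 0.626, 1.655]
force: [-0.6, -0.9, -1.1]
grip_width: 0.0085
```

```bash
python3 -c "
from fin import *
fin();s,p,R=tool();X,Y=-R[:,1],R[:,2];print('X',X.round(4),'tilt from upright',np.degrees(np.arcsin(Y[2])))"
```

```text
off cm [-0.05 -0.24  0.02] rot [-0.0043  0.0019  0.0028] tcp [ 0.4958 -0.3643  0.2974] R [[-0.068, -0.997, -0.047], [0.807, -0.082, 0.584], [-0.586, 0.002, 0.81]] w 0.008505151120023067 t 16.3 F [-0.6 -0.9 -1.1]
[ 1.22  1.14 -1.02  1.41  0.06  1.43  1.99]
X [ 0.9966  0.0824 -0.0018] tilt from upright 54.11102309599676
```

The label triangulates within a few mm of the target, the long edge is level to about 1°, and the tilt is 54°. I'm handing the job in.

```bash
python3 -c "
from plant import robot
print(robot.job_done(), robot.sense()['t'], robot.sense()['grip_width'])"
```

```text
the job is handed in; nothing more can be done
the job is handed in; nothing more can be done
```

The job is done and handed in at about 16.4 s of the 58 s allowed. The hand-in gives no verdict, so the results below come from my own checks.

- **Chips:** I swept all three chips into the tray with the scraper held about 2 mm above the pad. The picture afterwards showed the pad empty and the three chips in the tray.
- **Scraper:** It stands on the bench at its old spot; a later picture confirmed this.
- **Slide:** I took the clear slide by its plain part and hold it with 40 N. It is tilted 54° from upright with the label facing up. The label is at about (0.556, -0.187, 0.18) m, 15 cm above the middle of the pad.
- **Bystanders:** I kept the arm's moves away from the power supply, tub and screwdriver, but did not check them in a picture at the end.

**Small disagreements:**
- **Before the last correction:** The images put the label about 3–4 mm off in x, and the frosted end about 1° low, close to the measuring error. The tool pose gave only 0.3°.
- **After it:** I shifted the slide 3 mm and levelled it slightly. The tool pose then showed 0.1°, but I took no new picture.
- **Grip height:** The slide was gripped about 4 mm higher than planned, and it held firmly.

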